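Lay the tea tray: each mug on its own coaster, the spice tin on its plate

ROBOT

A 6-joint arm with a two-finger parallel gripper is mounted at the origin on the work surface. World frame = base frame: x ahead of the robot, y to its left, z up, the work surface at z = 0. Lengths are in m, angles in rad, forces in N, time in s.
With the tool pointing down it reaches from about 0.275 to 0.825 m from the base axis. Payload 4.9 kg.
Tool frame: the origin (TCP) lies at the very end of the fingers, on their centre line; the grasp point (between the pads) lies behind it (manip.pinch_z is the z of the grasp point in the tool frame, in m); z points along the fingers, y is the line along which they close (so a half turn about z gives the same grasp; the last joint's range is limited). The gripper opens to 85 mm and grips with 20 to 120 N. Pads are 22 mm wide; open, the fingers measure 114 mm over their backs; the gripper's body (76 mm by 85 mm) begins 54 mm behind the grasp point. The pads swing forward as they close: fully open they stand 13 mm farther back than shut.
Start: joints at [1.019, 0.326, -0.193, 1.052, 0, 1.437], TCP at [0.223, 0.503, 0.2] pointing down, gripper open.
Joint ranges: [-2.65, 2.65], [-0.97, 1.79], [-1.3, 1.35], [-1.93, 2.1], [-1.47, 1.37], [-3.14, 3.14]. Speed limits (rad/s): [2.57, 2.57, 3.14, 3.14, 3.14, 3.14].

INTERFACE

Orientations are given as a rotation vector (axis times angle).
In Python, from plant import manip, eoat, inverse_kinematics, camera, finder gives the robot as it stands. Calls block until the motion is done:
- manip.reach(position, orientation): joint-space move of the TCP to a pose.
- manip.move_straight(position, rotation=None, rate=0.15, guard=None): straight line of the TCP; rotation=None keeps the orientation; rate is the mean speed in m/s. With guard (N) it stops when the force on the tool has changed by that much, and returns True; else False.
- manip.movej(angles): joint-space move.
- eoat.command_gripper(opening, strength=None): finger opening in m; strength is the grip in N (None keeps the last); returns when the fingers have stopped.
- manip.dwell(seconds).
- inverse_kinematics(position, orientation): joint angles nearest the present ones, or None.
- manip.get_state(): the state.
- camera(name): name is "scene" or "top"; returns a dict with "frame" (480x640x3 uint8, blue, green, red), "fov_y" (degrees; the focal length in pixels is half the picture's height over the tangent of half this angle, whatever the lens; pixels are square), "cx", "cy" (the principal point, pixels), "D" ([k1, k2, p1, p2, k3] as OpenCV has them; the pictures are not rectified), "T" (4x4, takes a point from camera to world coordinates). Camera axes: x right, y down, z forward; pixel columns grow to the right and rows downward; lengths in m; the calibration is good to about 2 mm. A picture is of the moment at which its call begins. There is no depth.
A pose or a line that the arm cannot do raises manip.Unreachable and nothing moves.
- manip.sign_off(): hands the job in; it is judged then, once.
Trained networks look in a picture, given as the dict that the camera call returned (one of the last four; its "shot" number tells which), for a name from the list of things; names that differ only in an ending like _2 or _b are one class to them, and where a whole thing is asked for, a point or a joint stands for the part that bears it (a point fixed in the world has none). Each returns a list of dicts, best first, with "conf" (0 to 1); they miss things now and then, are a little off and sometimes report something else, mostly with a low value. They report only what shows in the picture. A call takes as long as a camera call. They do not tell look-alikes from the thing itself.
- finder.look_for(picture, query): "bbox" ([left, top, right, bottom] in pixels, round what is visible of it).
- finder.masks_of(picture, query): "mask" (480x640 bool, what is visible of it) and "bbox" ([left, top, right, bottom] in pixels, round what is visible of it).
- finder.tip_of(picture, query): "position" ([row, column] in pixels: a listed point, or the origin of a listed thing).
The state is a dict: "t": time; "q": joint angles; "dq": joint speeds; "joint_efforts": joint torques, N m; "tcp_pos": TCP position; "orientation": TCP orientation; "wrist_force": force on the tool from outside, world axes, zero at the start; "ft_torque": the same for the moment, N m; "grip_width": finger opening in m; "finger_force": force on a finger pad.
Only numpy, scipy, OpenCV 4.12 (cv2) and the standard library are available. Lean on these libraries where they do the work, as an engineer would, in place of code of your own. Each camera call takes 0.05 s, during which the arm holds its last target. There are 200 camera calls.

TASK

The washed tea things stand on the drying mat; lay the tray with them again. Stand each of the three green mugs upright in the middle of the round coaster of its own shade and size (small pale mint, medium leaf green, large dark bottle green), and put the spice tin, lid up, centred on the rectangular steel plate with its long side along the plate's. Lower everything gently instead of dropping it, leave the sugar jar and the milk jug standing where they are, and let go of everything at the end.

Things in the scene. Friction and masses are not known exactly. Their poses are not given: they have to be found in the camera images.
- mug_small: Small mug of the set: pale mint ceramic, loose, upright, open-topped, 56 mm across, 64 mm tall, wall 4 mm, stacking foot 46 mm across, 7 mm high. Origin: centre of underside; z up; a D handle stands out along +y to 53 mm from the axis, at heights 13 to 56 mm: grip across its x. About 160 g. Starts on the drying mat, any way round.
- coaster_small: The small mug's coaster: round silicone disc of the same pale mint, 74 mm across, clinging to the tray (does not shift). Flat well 66 mm across, its floor 4 mm above the underside; rim 4 mm wide, 3 mm above that floor. Origin: centre of underside, on the tray's floor; z up.
- mug_medium: Medium mug of the set: mid leaf-green ceramic, loose, upright, open-topped, 62 mm across, 74 mm tall, wall 4 mm, stacking foot 52 mm across, 7 mm high. Origin: centre of underside; z up; a D handle stands out along +y to 56 mm from the axis, at heights 15 to 64 mm: grip across its x. About 210 g. Starts on the drying mat, any way round.
- coaster_medium: The medium mug's coaster: round silicone disc of the same mid leaf-green, 80 mm across, clinging to the tray (does not shift). Flat well 72 mm across, its floor 4 mm above the underside; rim 4 mm wide, 3 mm above that floor. Origin: centre of underside, on the tray's floor; z up.
- mug_large: Large mug of the set: very dark bottle-green ceramic, loose, upright, open-topped, 68 mm across, 84 mm tall, wall 4 mm, stacking foot 58 mm across, 7 mm high. Origin: centre of underside; z up; a D handle stands out along +y to 59 mm from the axis, at heights 17 to 73 mm: grip across its x. About 270 g. Starts on the drying mat, any way round.
- coaster_large: The large mug's coaster: round silicone disc of the same very dark bottle-green, 86 mm across, clinging to the tray (does not shift). Flat well 78 mm across, its floor 4 mm above the underside; rim 4 mm wide, 3 mm above that floor. Origin: centre of underside, on the tray's floor; z up.
- spice_tin: Magnetic spice tin: burnt orange, pale panel on the lid, loose, 90 (x) by 60 (y) by 50 mm tall, lid up and shut; steel snap latch on the +x end, hinge on the -x end (each stands out up to 5 mm): grip across its y. Origin: centre of underside; z up. About 140 g; the magnet's pull is nil here. Starts on the drying mat.
- tin_plate: Spice tin's base plate: bare flat rectangular steel plate fixed on the tray, 110 (x) by 80 (y) by 4 mm thick, no rim. Origin: centre of underside, on the tray's floor; x along its long side, z up. The fixed kettle, caddy, barrel, clock and tissue box (up to 210 mm tall) are in a row beyond x = 0.75 m.
- sugar_jar: Bystander: white sugar jar, wooden lid, 51 mm across, 74 mm tall, loose, in the middle of the tray. Origin: centre of underside. The beige tray is fixed, 340 mm square, floor 4 mm thick, rim 22 mm high; the coasters and the plate lie about 80 mm either way from its middle, in any order.
- milk_jug: Bystander: steel milk jug, 44 mm across, 60 mm tall, wire handle along +y to 37 mm from the axis, loose, in the middle of the mat. Origin: centre of underside. The grey-brown mat is fixed, 330 mm square, 6 mm thick; mugs and tin stand about 80 mm either way from its middle, in any order. Mat and tray lie side by side, either on the left.
Things that resemble listed ones, but are neither listed nor needed, are in the scene too. Several things have the shape of the mug_medium; the one meant has the colours described above.

How it is judged:
By the outcome, as a careful person would: the job done as asked, in the order asked, and still so for the second after the job is handed in, with the robot touching nothing.
It also fails if it takes over 112 s, if anything falls off the work surface, if the arm or the gripper's body presses on something with over 40 N, if the wrist force passes 120 N, or if a joint passes its speed limit or range.

## Working session

There is one attempt and no reset: what is moved stays moved. The work goes in short steps, each a Python script; the robot and the scene stay as the last script left them, time stands still between calls to the robot, and variables do not carry over. Pictures are saved under pics/ and viewed, at most 14 in all, crops included, and the job is handed in when it is done.

```bash
ls; mkdir -p pics; python3 - <<'E'
from plant import manip, eoat, camera, finder
import cv2, numpy as np
for n in ("scene","top"):
    p=camera(n); cv2.imwrite(f"pics/{n}0.png",p["frame"])
    print(n,p["fov_y"],p["cx"],p["cy"],p["D"],np.round(p["T"],3).tolist())
    for q in ["mug_small","mug_medium","mug_large","spice_tin","coaster_small","coaster_medium","coaster_large","tin_plate","sugar_jar","milk_jug"]:
        print(q,[(np.round(d["bbox"]).tolist(),round(d["conf"],2)) for d in finder.look_for(p,q)][:6])
s=manip.get_state(); print(s["t"],s["orientation"],s["tcp_pos"],manip.pinch_z)
E
```

```text
pics
scene 44.67556092561415 318.7103986112476 231.24154355994574 [0.03384743 0.         0.         0.         0.        ] [[-0.439, 0.75, -0.494, 1.017], [0.898, 0.37, -0.237, 0.292], [0.005, -0.548, -0.837, 1.038], [0.0, 0.0, 0.0, 1.0]]
mug_small [([414.0, 274.0, 456.0, 312.0], 0.78)]
mug_medium [([426.0, 188.0, 459.0, 230.0], 0.92), ([307.0, 301.0, 339.0, 352.0], 0.9)]
mug_large [([349.0, 231.0, 388.0, 279.0], 0.67), ([375.0, 333.0, 429.0, 400.0], 0.26)]
spice_tin [([376.0, 334.0, 427.0, 400.0], 0.63)]
coaster_small []
coaster_medium [([250.0, 218.0, 289.0, 248.0], 0.75)]
coaster_large [([136.0, 243.0, 179.0, 276.0], 0.67)]
tin_plate [([175.0, 184.0, 232.0, 230.0], 0.83)]
sugar_jar [([201.0, 222.0, 222.0, 261.0], 0.77)]
milk_jug [([362.0, 293.0, 403.0, 327.0], 0.57)]
top 50.41077886403477 315.1747852465048 243.1359755823677 [-0.04215093  0.          0.          0.          0.        ] [[-0.009, -0.993, 0.115, 0.363], [-1.0, 0.01, 0.008, 0.002], [-0.009, -0.114, -0.993, 0.962], [0.0, 0.0, 0.0, 1.0]]
mug_small [([151.0, 234.0, 192.0, 272.0], 0.71), ([356.0, 148.0, 394.0, 185.0], 0.48)]
mug_medium [([244.0, 141.0, 284.0, 188.0], 0.84), ([179.0, 330.0, 219.0, 381.0], 0.64)]
mug_large [([232.0, 236.0, 276.0, 285.0], 0.77)]
spice_tin [([161.0, 139.0, 196.0, 197.0], 0.63)]
coaster_small [([353.0, 148.0, 394.0, 186.0], 0.72)]
coaster_medium [([351.0, 232.0, 388.0, 274.0], 0.59)]
coaster_large [([434.0, 148.0, 483.0, 192.0], 0.87), ([196.0, 195.0, 229.0, 227.0], 0.52)]
tin_plate [([434.0, 223.0, 481.0, 282.0], 0.89)]
sugar_jar [([406.0, 192.0, 436.0, 221.0], 0.89)]
milk_jug [([196.0, 197.0, 231.0, 227.0], 0.9), ([351.0, 229.0, 390.0, 277.0], 0.65)]
1.1 [-6.51529106e-01 -3.07328395e+00 -2.09120676e-05] [0.22317213 0.50270927 0.19979772] -0.0187
```

```bash
python3 - <<'E'
import cv2
t=cv2.imread("pics/top0.png"); cv2.imwrite("pics/topc.png",cv2.resize(t[120:400,130:500],(793,600),interpolation=cv2.INTER_CUBIC))
E
```

```text
(no output)
```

View pics/scene0.png

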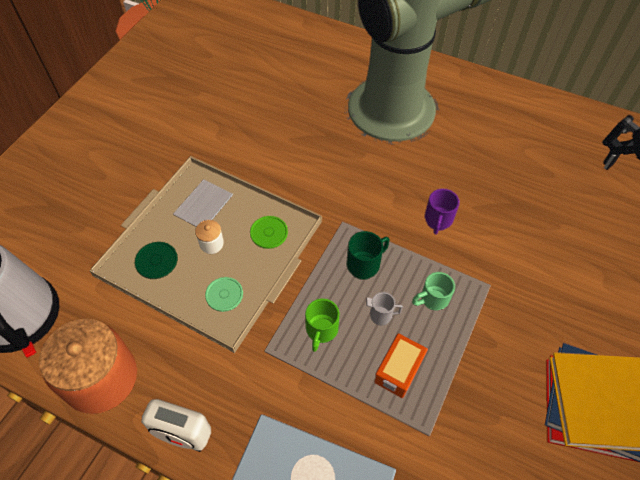

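View pics/topc.png

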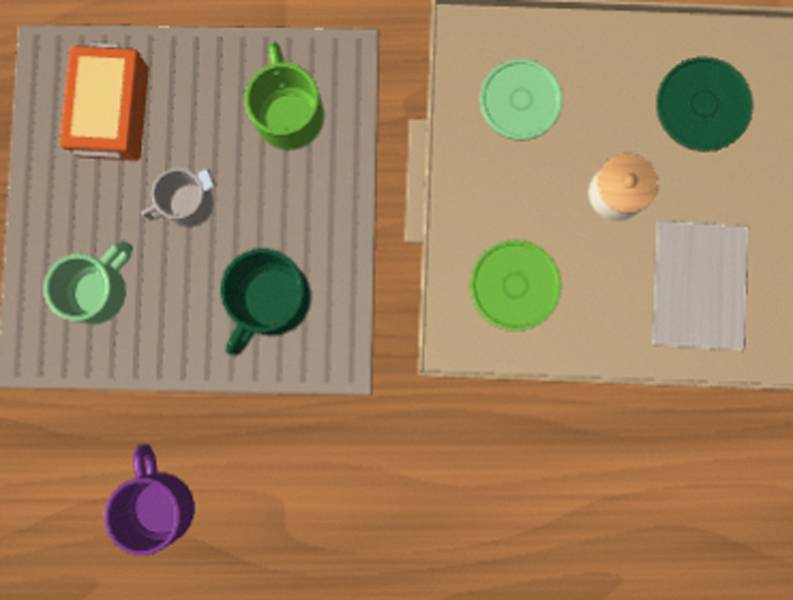

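The pictures show the mat on the left (y>0) and the tray on the right. On the mat in top0, the tin is at about (178,168), the leaf mug at (263,168), the mint mug at (168,254) and the bottle-green mug at (253,257). On the tray, the coasters are mint at (373,167), bottle-green at (458,168) and leaf at (370,253), with the plate at (457,253). The purple mug is a decoy off the mat. Next I fit each pose to the silhouettes in both cameras.

```bash
cat > vis.py <<'E'
import numpy as np, cv2
from scipy.optimize import minimize
from plant import camera, finder
def circ(r,z,n=48):
    a=np.linspace(0,2*np.pi,n,endpoint=False); return np.c_[r*np.cos(a),r*np.sin(a),np.full(n,z)]
def box(x0,x1,y0,y1,z0,z1):
    return np.array([[x,y,z] for x in(x0,x1) for y in(y0,y1) for z in(z0,z1)],float)
def mug(d,h,f,hy,h0,h1):
    c=(h1-h0)*.25
    hand=np.array([[x,y,z] for x in(-.005,.005) for y,z in((0,h0),(hy-c,h0),(hy,h0+c),(hy,h1-c),(hy-c,h1),(0,h1))])
    return [np.r_[circ(f/2,0),circ(d/2,.008),circ(d/2,h)],hand]
def coaster(d): return [np.r_[circ(d/2,0),circ(d/2,.007)]]
M=.006; T=.004   # resting heights
# name: hull parts, base z, {cam: hint pixel (col,row)}, [x,y,yaw] rough
OBJ={"mug_small":(mug(.056,.064,.046,.053,.013,.056),M,{"scene":(435,293),"top":(171,253)}),
"mug_medium":(mug(.062,.074,.052,.056,.015,.064),M,{"scene":(323,326),"top":(264,165)}),
"mug_large":(mug(.068,.084,.058,.059,.017,.073),M,{"scene":(368,255),"top":(254,260)}),
"spice_tin":([box(-.045,.045,-.03,.03,0,.05)],M,{"scene":(402,366),"top":(178,168)}),
"coaster_small":(coaster(.074),T,{"scene":(224,294),"top":(373,167)}),
"coaster_medium":(coaster(.080),T,{"scene":(269,232),"top":(370,253)}),
"coaster_large":(coaster(.086),T,{"scene":(157,260),"top":(458,170)}),
"tin_plate":([box(-.055,.055,-.04,.04,0,.004)],T,{"scene":(204,206),"top":(457,253)})}
def K(p):
    f=p["frame"].shape[0]/2/np.tan(np.radians(p["fov_y"])/2)
    return np.array([[f,0,p["cx"]],[0,f,p["cy"]],[0,0,1]])
def proj(p,X):
    W=np.linalg.inv(p["T"]); return cv2.projectPoints(X,cv2.Rodrigues(W[:3,:3])[0],W[:3,3],K(p),np.array(p["D"],float))[0][:,0]
def back(p,uv,z):
    n=cv2.undistortPoints(np.array([[uv]],float),K(p),np.array(p["D"],float))[0,0]
    d=p["T"][:3,:3]@[n[0],n[1],1]; o=p["T"][:3,3]; return o+d*(z-o[2])/d[2]
S=4
def sil(p,parts,z,v):
    c,s=np.cos(v[2]),np.sin(v[2]); R=np.array([[c,-s,0],[s,c,0],[0,0,1]])
    im=np.zeros((480*S,640*S),np.uint8)
    for P in parts:
        u=proj(p,P@R.T+[v[0],v[1],z]); h=cv2.convexHull((((u+.5)*S-.5)*16).round().astype(np.int32))
        cv2.fillConvexPoly(im,h,1,shift=4)
    return im
def mask(p,name,hint):
    c=[m for m in finder.masks_of(p,name.rstrip()) if np.hypot((m["bbox"][0]+m["bbox"][2])/2-hint[0],(m["bbox"][1]+m["bbox"][3])/2-hint[1])<18]
    return c[0]["mask"] if c else None
def fit(p,name,m,yaws,xy=None):
    parts,z,_=OBJ[name]; M4=cv2.resize(m.astype(np.uint8),None,fx=S,fy=S,interpolation=cv2.INTER_NEAREST)
    if xy is None:
        r,c=np.nonzero(m); xy=back(p,(c.mean(),r.mean()),z+max(P[:,2].max() for P in parts)/2)[:2]
    def cost(v):
        s=sil(p,parts,z,v); i=np.count_nonzero(s&M4); return 1-i/np.count_nonzero(s|M4)
    y0=min(yaws,key=lambda y:cost([*xy,y]))
    sx=np.array([[0,0,0],[.006,0,0],[0,.006,0],[0,0,.15]])+[*xy,y0]
    r=minimize(cost,[*xy,y0],method="Nelder-Mead",options=dict(initial_simplex=sx,xatol=2e-4,fatol=1e-4,maxiter=120))
    return r.x,1-r.fun
E
cat > m.py <<'E'
from vis import *
import json
ps={n:camera(n) for n in("scene","top")}; out={}
for n,(parts,z,h) in OBJ.items():
    for c,p in ps.items():
        m=mask(p,n,h[c])
        if m is None: print(n,c,"no mask"); continue
        yw=np.arange(-3.1,3.1,.25) if "mug" in n else [0,.3,-.3] 
        x,iou=fit(p,n,m,yw); print(n,c,np.round(x,4),"iou",round(iou,3)); out[n+"/"+c]=list(x)
json.dump(out,open("fit.json","w"))
E
time python3 m.py
```

```text
mug_small scene [ 0.4502  0.2721 -2.2314] iou 0.914
mug_small top [ 0.4501  0.2758 -2.3252] iou 0.941
mug_medium scene [ 0.6074  0.1021 -1.3536] iou 0.932
mug_medium top [ 0.6058  0.1043 -1.3929] iou 0.938
mug_large scene [0.4469 0.1173 1.0584] iou 0.948
mug_large top [0.4442 0.1182 1.0243] iou 0.916
spice_tin scene [ 0.6157  0.2615 -0.0518] iou 0.935
spice_tin top [ 0.616   0.2644 -0.0705] iou 0.939
coaster_small scene [ 0.6231 -0.1024 -0.2617] iou 0.97
coaster_small top [ 0.621  -0.1032  0.1121] iou 0.96
coaster_medium scene [ 0.4564 -0.0944  0.3872] iou 0.967
coaster_medium top [ 0.4537 -0.0937  0.174 ] iou 0.974
coaster_large scene [ 0.6168 -0.2673  0.0068] iou 0.934
coaster_large top [ 0.6153 -0.2661 -0.0771] iou 0.974
tin_plate scene [ 0.4562 -0.2573 -0.0845] iou 0.917
tin_plate top [ 0.4525 -0.2556 -0.0793] iou 0.966
real	0m21.098s
user	0m9.649s
sys	0m7.179s
```

Both cameras agree to 2–4 mm and the heights, reach and spacing are plausible. I'll use the averages and move the small mug first.

```bash
cat > act.py <<'E'
import json, numpy as np
from scipy.spatial.transform import Rotation as Rn
from plant import manip, eoat, inverse_kinematics
F=json.load(open("fit.json"))
def pose(n):
    v=np.array([F[k] for k in F if k.split("/")[0]==n]); return v.mean(0)
def rot(yaw):  # tool down, closing line (tool y) along the thing's x
    c,s=np.cos(yaw),np.sin(yaw)
    return Rn.from_matrix(np.array([[-s,c,0],[c,s,0],[0,0,-1]])).as_rotvec()
UP=.20
def transfer(src,xy,yaw1,grip_h,width,z0=.006,z1=.008,strength=40):
    x,y,yaw=src; h=grip_h+manip.pinch_z
    def q6(p,a):
        q=inverse_kinematics([*p,UP],rot(a)); return 9 if q is None else abs(q[5])
    flip=min((0,np.pi),key=lambda k:max(q6((x,y),yaw+k),q6(xy,yaw1+k)))
    eoat.command_gripper(.085)
    r=rot(yaw+flip)
    manip.reach([x,y,UP],r)
    manip.move_straight([x,y,z0+h+.03]); 
    print("down guard",manip.move_straight([x,y,z0+h],rate=.08,guard=8))
    eoat.command_gripper(width-.01,strength)
    s=manip.get_state(); print("grip",round(s["grip_width"],4),np.round(s["finger_force"],1))
    manip.move_straight([x,y,z0+h+.03],rate=.06)
    manip.move_straight([x,y,UP])
    manip.reach([*xy,UP],rot(yaw1+flip))
    s=manip.get_state(); print("held",round(s["grip_width"],4),np.round(s["wrist_force"],1))
    manip.move_straight([*xy,z1+h+.012])
    manip.dwell(.3)
    g=manip.move_straight([*xy,z1+h-.003],rate=.02,guard=3)
    s=manip.get_state(); print("touch",g,"dz mm",round((s["tcp_pos"][2]-z1-h)*1e3,2),np.round(s["wrist_force"],1))
    eoat.command_gripper(min(.085,width+.014))
    manip.move_straight([*xy,z1+h+.06],rate=.08); manip.move_straight([*xy,UP])
    print("t",round(manip.get_state()["t"],1))
E
cat > go1.py <<'E'
from act import *
from vis import *
s=pose("mug_small"); c=pose("coaster_small"); print(s,c)
transfer(s,c[:2],s[2],.037,.056)
manip.reach([.45,.1,.25],rot(0))
ps={n:camera(n) for n in("scene","top")}
OBJ["mug_small"]=(OBJ["mug_small"][0],.008,None)
for n,p in ps.items():
    cv2.imwrite(f"pics/{n}1.png",p["frame"])
    u=proj(p,np.array([[*c[:2],.04]]))[0]; m=mask(p,"mug_small",u)
    if m is not None: print(n,fit(p,"mug_small",m,[s[2]],c[:2]))
E
python3 go1.py
```

```text
[ 0.45015094  0.27395353 -2.27829162] [ 0.62204613 -0.10277506 -0.07476339]
down guard False
grip 0.0532 42.5
held 0.0533 [-0.8  0.5 -2.4]
touch True dz mm 0.8 [ 0.  -0.5  4.7]
t 13.0
scene (array([ 0.62203957, -0.10494907, -2.26475516]), np.float64(0.8837609432721016))
top (array([ 0.62216461, -0.10384243, -2.24583806]), np.float64(0.9326403809302596))
```

The mint mug fits within about 2 mm of its coaster's centre. Next is the leaf mug.

```bash
cat > go.py <<'E'
import sys
from act import *
from vis import *
n,tgt,gh,w,b=sys.argv[1],sys.argv[2],*map(float,sys.argv[3:6])
s=pose(n); c=pose(tgt); print(s,c)
transfer(s,c[:2],s[2] if "mug" in n else c[2],gh,w)
manip.reach([.45,.05,.25],rot(0))
OBJ[n]=(OBJ[n][0],.008,None)
for k in("scene","top"):
    p=camera(k); cv2.imwrite(f"pics/{k}_{n}.png",p["frame"])
    u=proj(p,np.array([[*c[:2],.04]]))[0]; m=mask(p,n,u)
    if m is not None: x,i=fit(p,n,m,[s[2]],c[:2]); print(k,np.round(x,4),round(i,3),"target here",np.round(F.get(tgt+"/"+k),4))
E
python3 go.py mug_medium coaster_medium .042 .062 0
```

```text
[ 0.60657607  0.10316804 -1.37329517] [ 0.4550442  -0.09406266  0.28061293]
down guard False
grip 0.0591 44.0
held 0.0593 [ 0.4  0.2 -1.8]
touch True dz mm 0.77 [-0.3  0.3  5.3]
t 25.0
scene [ 0.4553 -0.0947 -1.3524] 0.936 target here [ 0.4564 -0.0944  0.3872]
top [ 0.4514 -0.0924 -1.4148] 0.902 target here [ 0.4537 -0.0937  0.174 ]
```

View pics/scene_mug_medium.png

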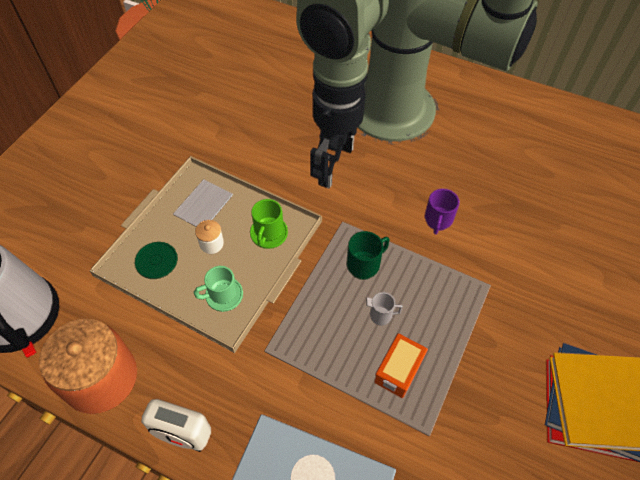

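The scene picture shows the mint mug at (220,285) and the leaf mug at (268,220), both upright and inside their coasters. The jar and jug haven't moved. Next are the large mug and the tin.

```bash
python3 go.py mug_large coaster_large .048 .068 0
```

```text
[0.4455246  0.11772741 1.04133866] [ 0.61602907 -0.26668262 -0.03515436]
down guard False
grip 0.0655 44.8
held 0.0654 [ 0.4 -0.6 -1.3]
touch True dz mm 0.92 [-0.8 -0.6  3.7]
t 37.4
top [ 0.6158 -0.2664  1.013 ] 0.968 target here [ 0.6153 -0.2661 -0.0771]
```

```bash
python3 go.py spice_tin tin_plate .028 .060 0; python3 - <<'E'
import cv2
t=cv2.imread("pics/top_spice_tin.png"); cv2.imwrite("pics/t3.png",cv2.resize(t[130:300,310:510],(700,595),interpolation=cv2.INTER_CUBIC))
E
```

```text
[ 0.61586342  0.262928   -0.06118392] [ 0.45433598 -0.25643157 -0.08193688]
down guard False
grip 0.0499 14.8
held 0.0499 [-0.6 -0.4 -0. ]
touch False dz mm -2.97 [-0.1  0.3 -0.7]
t 50.9
```

View pics/scene_spice_tin.png

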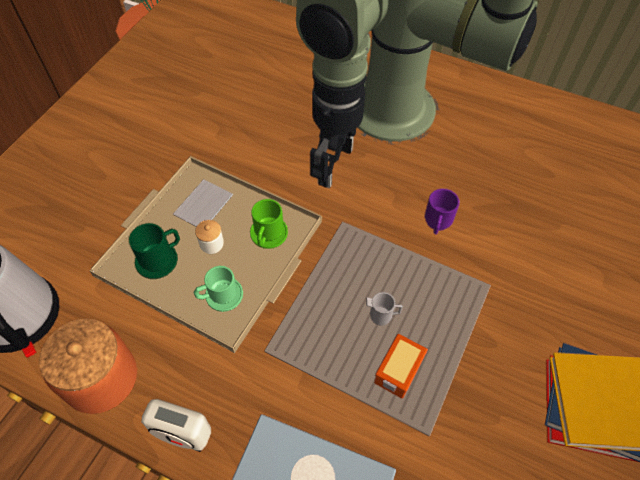

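View pics/t3.png

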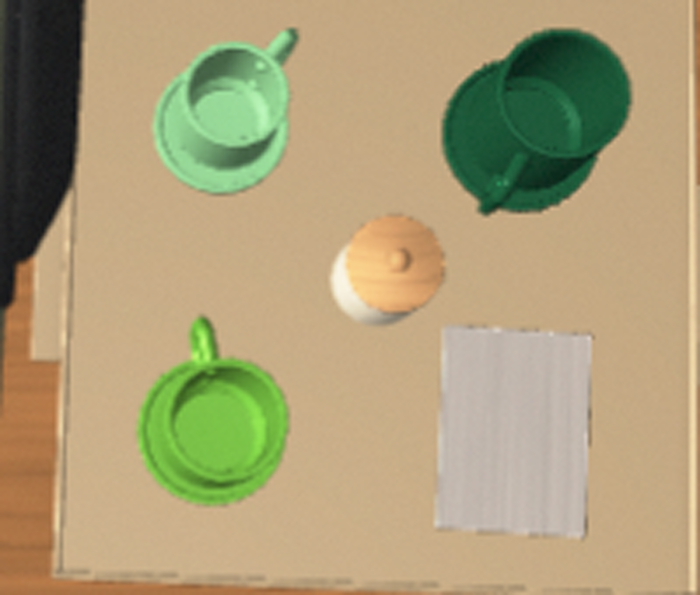

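The large mug is placed well. The tin was missed: it's still on the mat at (402,366), and the fingers closed to their commanded 50 mm. I'll look at it closely before trying again.

```bash
python3 - <<'E'
from vis import *
from plant import manip,eoat
print(manip.get_state()["finger_force"],manip.get_state()["grip_width"])
ims=[]
for k in("scene","top"):
    p=camera(k); h=OBJ["spice_tin"][2][k]; m=mask(p,"spice_tin",h); 
    x,i=fit(p,"spice_tin",m,[-.06,.1,-.2]); print(k,np.round(x,4),round(i,3))
    u,v=h; a=cv2.resize(p["frame"][v-45:v+45,u-45:u+45],(400,400),interpolation=cv2.INTER_CUBIC)
    ims.append(a)
cv2.imwrite("pics/tin.png",np.hstack(ims))
E
```

```text
0.0 0.07427251867347096
scene [ 0.6167  0.2624 -0.04  ] 0.936Traceback (most recent call last):
  File "<stdin>", line 7, in <module>
  File "vis.py", line 43, in fit
    parts,z,_=OBJ[name]; M4=cv2.resize(m.astype(np.uint8),None,fx=S,fy=S,interpolation=cv2.INTER_NEAREST)
                                       ^^^^^^^^
AttributeError: 'NoneType' object has no attribute 'astype'
```

```bash
python3 - <<'E'
from act import *
from vis import *
x,y,yaw=pose("spice_tin"); yaw=-.05; z=.006+.024+manip.pinch_z
ims=[]
def snap():
    p=camera("scene"); u,v=402,356; ims.append(cv2.resize(p["frame"][v-50:v+50,u-50:u+50],(400,400),interpolation=cv2.INTER_CUBIC))
snap()
c=pose("tin_plate")
fl=min((0,np.pi),key=lambda k:max(abs(inverse_kinematics([*P,UP],rot(yaw+k))[5]) for P in((x,y),c[:2]))); print("flip",fl)
eoat.command_gripper(.085); manip.reach([x,y,UP],rot(yaw+fl))
manip.move_straight([x,y,z+.03]); print(manip.move_straight([x,y,z],rate=.08,guard=8))
s=manip.get_state(); print(s["tcp_pos"],z,s["wrist_force"])
for w in(.064,.060,.056,.050,.045):
    eoat.command_gripper(w,40); s=manip.get_state(); print(w,s["grip_width"],s["finger_force"],np.round(s["wrist_force"],1),np.round(s["ft_torque"],2))
snap(); cv2.imwrite("pics/tin.png",np.hstack(ims)); print(s["t"])
E
```

```text
flip 0
True
[0.61574399 0.2629048  0.01147995] 0.011299999999999998 [-2.55879794 -0.20518521  8.15600236]
0.064 0.06430078602998777 22.273286046074645 [-13.2  -3.3  44.9] [-0.73  3.69  0.13]
0.06 0.06058945019488601 23.439009844441898 [-11.6  -3.3  46.9] [-0.69  3.72  0.1 ]
0.056 0.056269816093129414 27.59671036095824 [-17.8  -3.7  55. ] [-0.77  4.69  0.17]
0.05 0.05072771198628398 29.87131575588137 [-18.4  -5.1  59.4] [-0.92  4.91  0.19]
0.045 0.045362046112893434 30.490369489998557 [-16.1  -5.5  61.5] [-0.96  4.57  0.11]
56.7583
```

View pics/tin.png

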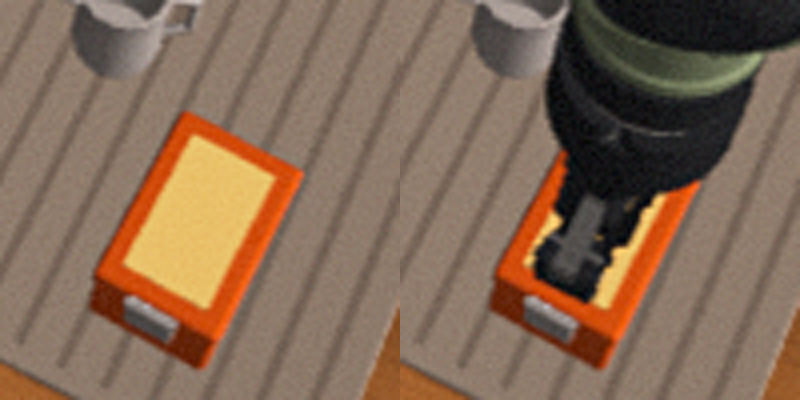

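The right-hand crop shows my mistake: the fingers were closing along the tin's long side, on top of the lid, when the tin must be gripped across its y. I'll lift off, measure the tin again, and grip with the tool turned 90°.

```bash
python3 - <<'E'
from act import *
from vis import *
p0=manip.get_state()["tcp_pos"]
eoat.command_gripper(.06); manip.move_straight([p0[0],p0[1],UP])
manip.reach([.45,.05,.25],rot(0))
for k in("scene","top"):
    p=camera(k); m=mask(p,"spice_tin",OBJ["spice_tin"][2][k])
    if m is None: print(k,"none"); continue
    x,i=fit(p,"spice_tin",m,[-.06,.1,-.2]); print(k,np.round(x,4),round(i,3)); F["spice_tin/"+k]=list(x)
    cv2.imwrite(f"pics/{k}_re.png",p["frame"])
json.dump(F,open("fit.json","w"))
s=pose("spice_tin"); c=pose("tin_plate"); print(s,c,manip.get_state()["t"],manip.get_state()["wrist_force"])
for P,a in((s,s[2]),(c,c[2])):
    for k in(.5,-.5): print(inverse_kinematics([P[0],P[1],UP],rot(a+k*np.pi)))
E
```

```text
scene [ 0.6146  0.2621 -0.0253] 0.897
top none
[ 0.61530943  0.26322721 -0.0478887 ] [ 0.45433598 -0.25643157 -0.08193688] 59.7833 [-0.46102441 -0.38509052  0.12725527]
[0.29404    0.55395708 0.16394139 1.18078063 0.         0.3419287 ]
[ 0.29404     0.55395708  0.16394139  1.18078063  0.         -2.79966395]
[-0.65538637  0.27383794 -0.26537187  1.03158652  0.         -0.57344949]
[-0.65538637  0.27383794 -0.26537187  1.03158652  0.          2.56814316]
```

```bash
python3 - <<'E'
from act import *
from vis import *
s=pose("spice_tin"); c=pose("tin_plate"); s[0]=.6148; s[2]=-.045
transfer([s[0],s[1],s[2]+np.pi/2],c[:2],c[2]+np.pi/2,.028,.060)
manip.reach([.40,.20,.25],rot(0))
OBJ["spice_tin"]=(OBJ["spice_tin"][0],.008,None)
for k in("scene","top"):
    p=camera(k); cv2.imwrite(f"pics/{k}_f.png",p["frame"])
    u=proj(p,np.array([[*c[:2],.033]]))[0]; m=mask(p,"spice_tin",u)
    if m is not None: x,i=fit(p,"spice_tin",m,[c[2]],c[:2]); print(k,np.round(x,4),round(i,3),"target",np.round(F["tin_plate/"+k],4))
t=cv2.imread("pics/top_f.png"); cv2.imwrite("pics/t4.png",cv2.resize(t[130:300,310:510],(700,595),interpolation=cv2.INTER_CUBIC))
E
```

```text
down guard False
grip 0.058 43.2
held 0.0582 [ 0.5 -0.3 -0.7]
touch True dz mm 0.99 [-0.3  0.8  5.6]
t 71.5
scene [ 0.4544 -0.2569 -0.0788] 0.886 target [ 0.4562 -0.2573 -0.0845]
top [ 0.4535 -0.2557 -0.1142] 0.935 target [ 0.4525 -0.2556 -0.0793]
```

View pics/t4.png

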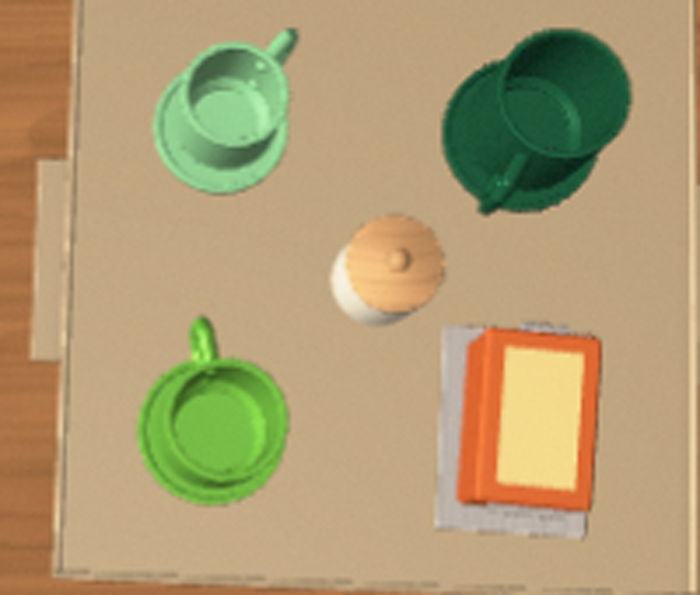

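View pics/scene_f.png

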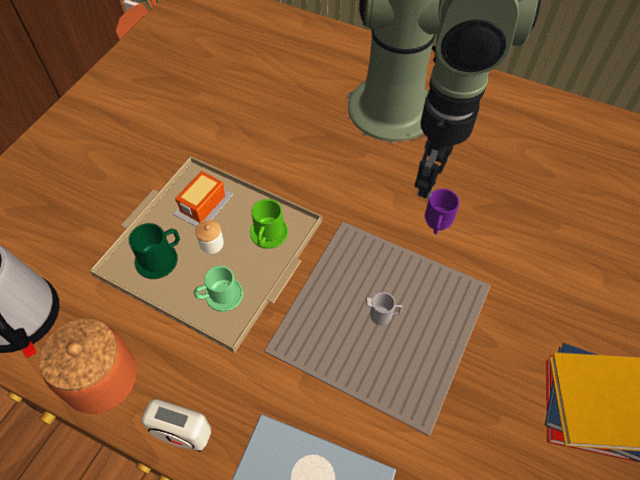

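The top crop shows all three mugs seated in their coasters and the tin on the plate at about (457,250) in the full frame, lid up. The jar and jug are unmoved. The tin looks about 2° turned relative to the plate, so I'll measure both more exactly.

```bash
python3 - <<'E'
from vis import *
def rect(p,fr,z,sel):
    g=np.array([[.36+i*.0005,-.36+j*.0005,z] for i in range(400) for j in range(400)])
    u=proj(p,g).astype(np.float32).reshape(400,400,2)
    w=cv2.remap(fr,u[...,0],u[...,1],cv2.INTER_CUBIC); m=sel(cv2.cvtColor(w,cv2.COLOR_BGR2HSV)).astype(np.uint8)
    m=cv2.morphologyEx(m,cv2.MORPH_OPEN,np.ones((9,9)));n,l,st,_=cv2.connectedComponentsWithStats(m)
    c=np.argwhere(l==1+st[1:,4].argmax())
    (cx,cy),(a,b),t=cv2.minAreaRect(c.astype(np.float32)); t=t if a>b else t-90
    return .36+cx*.0005,-.36+cy*.0005,max(a,b)*.5,min(a,b)*.5,(np.radians(t)+np.pi/2)%np.pi-np.pi/2
for k in("scene","top"):
    p=camera(k); f0=cv2.imread(f"pics/{k}0.png")
    h=cv2.cvtColor(f0,cv2.COLOR_BGR2HSV); q=(204,200) if k=="scene" else (457,253); print(h[q[1]-2:q[1]+3,q[0]].tolist())
    print(k,"plate",np.round(rect(p,f0,.008,lambda H:(H[...,1]<35)&(H[...,2]>90)),4))
    print(k,"panel",np.round(rect(p,p["frame"],.058,lambda H:(H[...,0]>17)&(H[...,0]<32)&(H[...,1]>80)&(H[...,2]>190)),4))
    print(k,"lid  ",np.round(rect(p,p["frame"],.058,lambda H:(H[...,1]>80)&(H[...,2]>150)&((H[...,0]<12)|((H[...,0]>17)&(H[...,0]<32)&(H[...,2]>190)))),4))
E
```

```text
[[11, 32, 168], [13, 28, 165], [14, 32, 161], [14, 34, 164], [11, 29, 166]]
scene plate [ 4.557000e-01 -2.558000e-01  1.082017e+02  8.000830e+01 -7.530000e-02]
scene panel [ 0.4557 -0.257  69.2193 39.5783 -0.1071]
scene lid   [ 0.4557 -0.257  69.2193 39.5783 -0.1071]
[[15, 28, 182], [16, 27, 181], [15, 26, 180], [14, 27, 181], [13, 26, 180]]
top plate [ 4.530000e-01 -2.557000e-01  1.079055e+02  7.965020e+01 -7.590000e-02]
top panel [ 0.4545 -0.2559 69.2958 39.7554 -0.1107]
top lid   [ 0.4537 -0.25   92.6521 69.5166 -0.1107]
```

The tin is centred within 1.5 mm and turned 1.9° from the plate, so re-gripping it isn't worth the risk. Handing in.

```bash
python3 -c "
from plant import manip
print(manip.get_state()['t']); print(manip.sign_off())"
```

```text
73.8417
the job is handed in; nothing more can be done
None
```

The job is handed in at 73.8 s: all three mugs measured within about 3 mm of their coaster centres, and the tin is lid up within 2 mm of the plate's centre and 1.9° off its long side; my first two tries at the tin used the wrong grip direction, and in the second the fingers pressed on its lid until the wrist force read about 60 N.

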